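# Press a bush home in a castor wheel on a guarded lever press

## Robot

A 6-joint arm with a two-finger parallel gripper is mounted at the origin on the work surface. World frame = base frame: x ahead of the robot, y to its left, z up, the work surface at z = 0. Lengths are in m, angles in rad, forces in N, time in s.
With the tool pointing down it reaches from about 0.275 to 0.825 m from the base axis. Payload 4.9 kg.
Tool frame: the origin (TCP) lies midway between the tips of the shut fingers; the grasp point (between the pads) lies 19 mm behind it (grip_point_offset is the distance from the TCP to the grasp point, in m); z points along the fingers, x is the direction in which the jaws open and shut, and the axes are right-handed (so a half turn about z gives the same grasp; the last joint's range is limited). The gripper opens to 85 mm and grips with 20 to 120 N. Pads are 22 mm wide; open, the fingers measure 114 mm over their backs; the gripper's body (76 mm by 85 mm) begins 54 mm behind the grasp point. The pads swing forward as they close: fully open they stand 13 mm farther back than shut.
Start: joints at [0.999, 0.326, -0.193, 1.052, 0, 1.437], TCP at [0.233, 0.498, 0.231] pointing down, gripper open.
Joint ranges: [-2.65, 2.65], [-0.97, 1.79], [-1.3, 1.35], [-1.93, 2.1], [-1.47, 1.37], [-3.14, 3.14]. Speed limits (rad/s): [2.57, 2.57, 3.14, 3.14, 3.14, 3.14].

## Interface

Orientations are given as a rotation vector (axis times angle).
In Python, from cell import * gives the robot as it stands. Calls block until the motion is done:
- movep(position, orientation): joint-space move of the TCP to a pose.
- move_l(position, velocity=0.15, rot=None, until_force=None): straight line of the TCP; rot=None keeps the orientation; velocity is the mean speed in m/s. With until_force (N) it stops when the force on the tool has changed by that much, and returns True; else False.
- set_joints(angles): joint-space move.
- let_go() and grab(newtons=None): open the fingers fully, or close them until they stop; newtons is the grip in N (None keeps the last).
- sleep(seconds).
- ik(position, orientation): joint angles nearest the present ones, or None.
- get_state(): the state.
- grab_frame(name): name is "side" or "top" or "wrist"; returns a dict with "img" (384x512x3 uint8, red, green, blue), "fx", "fy", "cx", "cy" (pixels), "cam_to_world" (4x4, takes a point from camera to world coordinates); the wrist camera has in their place "T_tool_cam" (4x4, takes a point from camera to tool coordinates, whose origin is the TCP and whose axes are the tool frame's). Camera axes: x right, y down, z forward; pixel columns grow to the right and rows downward; lengths in m; the calibration is good to about 2 mm. A picture is of the moment at which its call begins: read the wrist's pose just before it. There is no depth.
A pose or a line that the arm cannot do raises MotionError and nothing moves.
- sign_off(): hands the job in, once; it reports no verdict.
Trained networks look in the newest picture that a camera, given by its name, has taken for a name from the list of things; names that differ only in an ending like _2 or _b are one class to them, and where a whole thing is asked for, a point or a joint stands for the part that bears it (a point fixed in the world has none). Each returns a list of dicts, best first, with "score" (0 to 1); they miss things now and then, are a little off and sometimes report something else, mostly with a low value. They report only what shows in the picture. A call takes as long as a camera call. They do not tell look-alikes from the thing itself.
- spot_in(camera, name): "centre" ([column, row] in pixels, amid what is visible of it).
- silhouettes(camera, name): "mask" (384x512 bool, what is visible of it) and "centre" ([column, row] in pixels, amid what is visible of it).
- tip_of(camera, name): "centre" ([column, row] in pixels: a listed point, or the origin of a listed thing).
The state is a dict: "clock": time; "q": joint angles; "joint_velocities": joint speeds; "tau": joint torques, N m; "position": TCP position; "eef_rot": TCP orientation; "contact_force": force on the tool from outside, world axes, zero at the start; "wrist_torque": the same for the moment, N m; "finger_gap": opening from 0.0 (shut) to 1.0 (fully open).
Only numpy, scipy, OpenCV 4.12 (cv2) and the standard library are available. Lean on these libraries where they do the work, as an engineer would, in place of code of your own. Each camera call takes 0.05 s, during which the arm holds its last target. There are 200 camera calls.

## Task

With the press lever still caught up, stand the bush driver whose spigot fits the bronze bush squarely in the bush, spigot fully in and head resting on the bush, and let go of it. Then flip the safety catch right over, pull the lever down until the driver has pressed the bush flush with the wheel's hub, and finish still holding the lever hard down on the driver. Do not disturb the tape, jar, try square or screwdriver on the bench.

Things in the scene. Friction and masses are not known exactly. Their poses are not given: they have to be found in the camera images.
- press: Grey cast-iron hand lever press bolted to the bench. Origin on the bench under the vertical ram line (axis of wheel and bush); z up; x points from there to the column with the lever pivot, y to the side where the catch's tail sticks out. In this frame, mm: base x -75..140, y -55..55, 14 high; column x 62..124, y -21..21, 136 high (rear strip 146), catch post x 90..109, y 20..43, 239 high.
- lever (a joint): Lever angle, rad: 0 raised (leaning 10 degrees back past upright; start), grows as it is pulled over and down to the press's -x side; level at 1.745, where the bush is flush and it stops hard. Springs up when let go (1 to 4 N at the grip). A round nose under it, 85 mm from the pivot, bears on the driver's top; driving the bush takes about 18 N at the grip. Bar 20 mm deep, 14 mm wide.
- lever_grip (a point): Point to take the lever by: middle of the black plastic hand grip near its outer end, 200 mm from the pivot. The grip is flat-sided, 24 mm wide along the press's y and 30 mm deep, and reaches from 142 to 227 mm from the pivot. It swings in the press's x-z plane; raised, this point is 311 mm above the bench.
- lever_pivot (a point): Lever hinge point (its axis is the press's y axis); 85 mm from the ram line along the press's +x, 114 mm above the bench.
- catch (a joint): Angle of the steel safety catch, rad: 0 to 0.1 at the start, its arm across the lever's front; grows as its tail is pushed down and the arm swings up; clear of the lever from 0.9, right over above 1.0, end stop 1.35. A rocker turning about the press's x axis; it stays where it is put (about 1.5 N at the tail's end moves it).
- catch_tab (a point): Middle of the upper face of the thumb pad (22 mm along the press's x, 20 mm along the tail, 6 mm thick) at the tail's end, 50 mm from the catch pivot. At catch 0 the tail slopes 25 degrees up, outwards along the press's +y; it is pushed down in an arc, to 52 degrees below level at the end stop.
- catch_pivot (a point): Hinge point of the catch (axis along the press's x), 227 mm above the bench.
- bush (a joint): How far the bronze bush stands proud of the wheel's hub, m: 0.009 to 0.013 at the start, 0 flush. A stiff push fit (about 35 N to move; a driver's weight does not), moving only straight down.
- bush_mouth (a point): Centre of the bush's open upper end (ring 26 mm outside, 20 mm bore, 34 mm long, upright), on the ram line. It is started in the hub of a grey castor wheel that lies fixed on the press's anvil: hub 40 mm across, its top 56 mm above the bench; rubber tyre 80 mm across, top 53 mm above the bench.
- driver_small_center (a point): Small steel bush driver, loose: round head 30 mm across, 32 mm high, on a 14 mm spigot 14 mm long. Stands spigot down in the wooden tray. Point half-way up (23 mm above its foot, 9 mm above the head's underside). Far too slack in the bush.
- driver_mid_center (a point): Middle steel bush driver, loose, about 0.28 kg: round head 36 mm across, 32 mm high, on an 18.5 mm spigot 14 mm long with a chamfered foot. Stands spigot down in the tray. Point half-way up (23 mm above its foot, 9 mm above the head's underside). Its spigot is the one that fits the bush.
- driver_large_center (a point): Large steel bush driver, loose: round head 44 mm across, 32 mm high, on a 24 mm spigot 14 mm long. Stands spigot down in the tray. Point half-way up (23 mm above its foot, 9 mm above the head's underside). Too big for the bush.
- tray: Shallow wooden tray, fixed, 236 x 84 x 16 mm, floor 6 mm above the bench, walls 6 mm thick; the three drivers stand in it in a row along its x axis, 72 mm apart, in any order. Origin at the centre of its underside.
- tape: Bystander: roll of paper tape lying flat, 100 mm across, 25 mm high. Origin under its centre.
- jar: Bystander: white jar, 60 mm across, 75 mm high. Origin under its centre.
- square: Bystander: try square lying flat, 120 mm wooden stock and 170 mm steel blade. Origin under the middle of the stock.
- screwdriver: Bystander: screwdriver lying flat. Origin under its middle.
Things that resemble listed ones, but are neither listed nor needed, are in the scene too. What is shaped like the part that bears driver_mid_center but green or purple is not meant.

How it is judged:
On the way, in this order (a step that is already met when the one before it is completed fails the run):
1. the fitting driver stands let go in the bush, spigot fully in, lever still caught up (horizontal distance between driver_mid_center and bush_mouth below 0.0025 m and z of driver_mid_center in the frame of bush_mouth below 0.0115 m and angle between driver_mid_center's own z axis and vertical below 0.08 rad and contact force between the fingers and driver_mid below 0.2 N and value of joint lever below 0.15 rad and value of joint bush above 0.004 m), for 0.2 s.
2. the safety catch is flipped right over before the lever is pulled (value of joint catch above 1 rad and value of joint lever below 0.15 rad), for 0.1 s.
3. the lever has pressed the bush flush through the driver (value of joint bush below 0.0025 m and contact force between lever and driver_mid above 5 N), for 0.2 s.
At the end, for the whole second after the job is handed in: The robot still holds the lever down (within about 0.08 rad of level), its presser bearing on the middle driver with over 5 N; bush flush within 2.5 mm, spigot fully in and centred in it (2.5 mm), catch still flipped clear (over 0.9 rad); the robot touches the lever, not the driver (all of step 3 and value of joint lever above 1.66 rad and value of joint catch above 0.9 rad and horizontal distance between driver_mid_center and bush_mouth below 0.003 m and z of driver_mid_center in the frame of bush_mouth below 0.0115 m and contact force between any of the fingers, the arm and lever above 1.5 N and contact force between each of the fingers, the arm and driver_mid below 0.5 N and angle between driver_mid_center's own z axis and vertical below 0.1 rad); the arm keeps its last pose, push and grip.
It fails at once if the lever is forced past the catch (value of joint lever above 0.2 rad and value of joint catch below 0.7 rad).
It fails at once if a bystander is disturbed (moved more than 30 mm) (distance of any of tape, jar, square, screwdriver from where it was at the start of the episode above 0.03 m).
It also fails if it takes over 70 s, if anything falls off the work surface, if the arm or the gripper's body presses on something with over 40 N, if the wrist force passes 120 N, or if a joint passes its speed limit or range.

## Working session

There is one attempt and no reset: what is moved stays moved. The work goes in short steps, each a Python script; the robot and the scene stay as the last script left them, time stands still between calls to the robot, and variables do not carry over. Pictures are saved under pics/ and viewed, about 8 in all and at most 12, crops included, and the job is handed in when it is done.

```bash
ls; mkdir -p pics; cat > h.py <<'E'
from cell import *
import numpy as np, cv2
from scipy.spatial.transform import Rotation as R
def ray(f,px,T=None):
    T=np.array(f["cam_to_world"]) if T is None else T
    d=np.array([(px[0]-f["cx"])/f["fx"],(px[1]-f["cy"])/f["fy"],1.0])
    return T[:3,3],T[:3,:3]@d
def at_z(f,px,z,T=None):
    o,d=ray(f,px,T); return o+d*(z-o[2])/d[2]
def tri(rs):
    A=np.zeros((3,3));b=np.zeros(3)
    for o,d in rs:
        d=d/np.linalg.norm(d);P=np.eye(3)-np.outer(d,d);A+=P;b+=P@o
    x=np.linalg.solve(A,b)
    return x,[float(np.linalg.norm(np.cross(x-o,d/np.linalg.norm(d)))) for o,d in rs]
def wrist():
    s=get_state();f=grab_frame("wrist")
    T=np.eye(4);T[:3,:3]=R.from_rotvec(s["eef_rot"]).as_matrix();T[:3,3]=s["position"]
    f["cam_to_world"]=T@np.array(f["T_tool_cam"]);return f
def save(f,n): cv2.imwrite("pics/"+n,cv2.cvtColor(f["img"],cv2.COLOR_RGB2BGR))
E
python3 - <<'E'
from h import *
np.set_printoptions(precision=4,suppress=True)
F={c:grab_frame(c) for c in("side","top")}
for c in F: save(F[c],c+"0.png"); print(c,np.array(F[c]["cam_to_world"])[:3].tolist(),F[c]["fx"])
for n in["press","lever_grip","lever_pivot","catch_tab","catch_pivot","bush_mouth","driver_mid_center","driver_small_center","driver_large_center","tray","tape","jar","square","screwdriver"]:
    r={}
    for c in F:
        r[c]=tip_of(c,n)
        print(n,c,[(np.round(x["centre"],1).tolist(),round(x["score"],2)) for x in r[c][:3]])
    if r["side"] and r["top"]:
        print("   tri",tri([ray(F[c],r[c][0]["centre"]) for c in F]))
cv2.imwrite("pics/both.png",cv2.cvtColor(np.vstack([F["side"]["img"],F["top"]["img"]]),cv2.COLOR_RGB2BGR))
E
```

```text
pics
side [[0.9951151145217507, -0.05204390814182386, 0.08388885787569442, 0.45626984186427266], [-0.09866537752029979, -0.5529227414627068, 0.8273702830366472, -1.0582204850721222], [0.003324474265170283, -0.8316055997879583, -0.5553567090367866, 0.853640325817089]] 363.02181140928707
top [[-0.014356343672872125, -0.9959737865813922, 0.08848791917018882, 0.4684550636821965], [-0.9995577192246654, 0.01660017014866294, 0.024673878686179256, -0.07842792693197102], [-0.02604345089905017, -0.08809455598252891, -0.9957716042705324, 1.3486375490769722]] 388.50298317397557
press side [([266.3, 213.1], 0.72)]
press top [([232.5, 196.9], 0.85), ([265.7, 150.7], 0.7)]
   tri (array([ 0.5997,  0.0361, -0.0037]), [2.9008783147379114e-05, 2.9008783147356275e-05])
lever_grip side [([262.4, 125.6], 0.57)]
lever_grip top [([177.8, 188.6], 0.89), ([142.2, 169.2], 0.72), ([263.3, 149.1], 0.27)]
   tri (array([0.5949, 0.1588, 0.3047]), [4.027990416878664e-05, 4.027990416883351e-05])
lever_pivot side [([261.7, 172.3], 0.73)]
lever_pivot top [([202.7, 195.5], 0.64)]
   tri (array([0.5912, 0.1193, 0.1298]
[... 1128 characters left out ...]
33.0, 218.2], 0.76)]
   tri (array([ 0.5251, -0.311 ,  0.0032]), [0.005641618860084197, 0.0056416188600843156])
tape side [([316.4, 266.1], 0.63)]
tape top [([313.5, 160.1], 0.57), ([146.0, 171.0], 0.43)]
   tri (array([ 0.7267, -0.2508, -0.0067]), [0.0013592511314837442, 0.001359251131483658])
jar side [([315.0, 227.9], 0.74)]
jar top [([267.6, 149.6], 0.77)]
   tri (array([ 0.7602, -0.0894,  0.0153]), [0.0011035422863141051, 0.0011035422863143443])
square side [([282.0, 166.5], 0.69)]
square top [([142.5, 168.4], 0.59)]
   tri (array([0.706 , 0.3494, 0.0136]), [0.0023699496120687504, 0.002369949612068721])
screwdriver side []
screwdriver top [([374.6, 214.1], 0.73), ([336.8, 237.6], 0.18)]
```

View pics/side0.png

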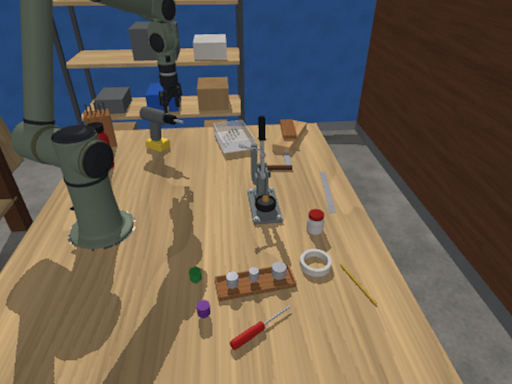

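View pics/top0.png

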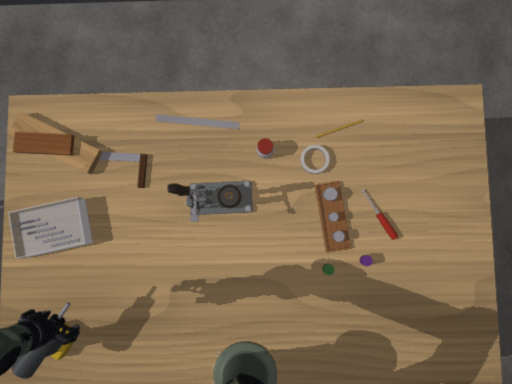

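The mid driver is the tray's left one in the side view (232,281), and (339,236) in the top view. The press is at side (265,205) and top (220,197), its catch tail pointing at the robot. The green and purple caps are decoys. I'll look closer at both with the wrist camera.

```bash
cat >> h.py <<'E'
def down(yaw):
    c,s=np.cos(yaw),np.sin(yaw)
    return R.from_matrix(np.array([[c,s,0],[s,-c,0],[0,0,-1]])).as_rotvec()
def pick_yaw(p,yaw):
    best=None
    for y in (yaw,yaw+np.pi):
        q=ik(p,down(y))
        if q is not None and (best is None or abs(q[5])<abs(best[1][5])): best=(down(y),q)
    return best
E
python3 - <<'E'
from h import *
np.set_printoptions(precision=4,suppress=True)
s=get_state(); print(R.from_rotvec(s["eef_rot"]).as_matrix())
move_l([0.233,0.45,0.42])
p=[0.53,0.0,0.42];o,q=pick_yaw(p,0); print(q)
movep(p,o)
f=wrist();save(f,"wpress.png");print(np.array(f["T_tool_cam"]),f["fx"])
for n in["lever_pivot","bush_mouth","catch_tab","press","lever_grip","catch_pivot"]:
    r=tip_of("wrist",n);print(n,[(np.round(x["centre"],1).tolist(),round(x["score"],2)) for x in r[:3]])
    z={"lever_pivot":.114,"bush_mouth":.067,"catch_tab":.250,"press":0,"lever_grip":.311,"catch_pivot":.227}[n]
    for x in r[:2]: print("  ",at_z(f,x["centre"],z))
p=[0.447,-0.30,0.25];o,q=pick_yaw(p,np.pi/2); print(q)
movep(p,o)
f=wrist();save(f,"wtray.png")
for n in["driver_mid_center","driver_small_center","driver_large_center","tray"]:
    r=tip_of("wrist",n);print(n,[(np.round(x["centre"],1).tolist(),round(x["score"],2),at_z(f,x["centre"],0.029 if n!="tray" else 0)) for x in r[:3]])
print(get_state()["clock"],get_state()["position"])
a=cv2.imread("pics/wpress.png");b=cv2.imread("pics/wtray.png")
cv2.imwrite("pics/w2.png",cv2.resize(np.hstack([a,b]),(800,300)))
E
```

```text
[[ 0.4239  0.9057  0.    ]
 [ 0.9057 -0.4239 -0.    ]
 [-0.      0.     -1.    ]]
[-0.1393  0.2407  0.1654  1.4954  0.      1.4315]
[[ 1.     -0.0002 -0.0007 -0.0001]
 [ 0.0004  0.9568  0.2907 -0.0738]
 [ 0.0006 -0.2907  0.9568 -0.1419]
 [ 0.      0.      0.      1.    ]] 271.5467458576908
lever_pivot [([299.9, 73.3], 0.72)]
   [0.5952 0.1273 0.114 ]
bush_mouth [([295.4, 127.2], 0.57)]
   [0.5982 0.0444 0.067 ]
catch_tab [([243.1, 55.7], 0.84)]
   [0.5153 0.1282 0.25  ]
press [([287.6, 128.2], 0.84)]
   [0.5918 0.0383 0.    ]
lever_grip []
catch_pivot [([285.8, 59.9], 0.7), ([365.9, 183.6], 0.19)]
   [0.5621 0.1279 0.227 ]
   [ 0.6691 -0.016   0.227 ]
[-0.7282  0.2928 -0.1908  1.0872  0.     -0.7282]
driver_mid_center [([269.0, 88.4], 0.74, array([ 0.3479, -0.2848,  0.029 ])), ([174.4, 110.0], 0.69, array([ 0.3738, -0.4056,  0.029 ])), ([241.6, 171.3], 0.62, array([ 0.454 , -0.3209,  0.029 ]))]
driver_small_center [([255.8, 219.6], 0.97, array([ 0.5252, -0.3015,  0.029 ]))]
driver_large_center [([259.7, 263.8], 0.9, array([ 0.5976, -0.2957,  0.029 ])), ([505.9, 278.3], 0.52, array([0.623 , 0.0848, 0.029 ]))]
tray [([251.0, 212.4], 0.77, array([ 0.5253, -0.3091,  0.    ]))]
7.3667 [ 0.4473 -0.2998  0.2502]
```

View pics/w2.png

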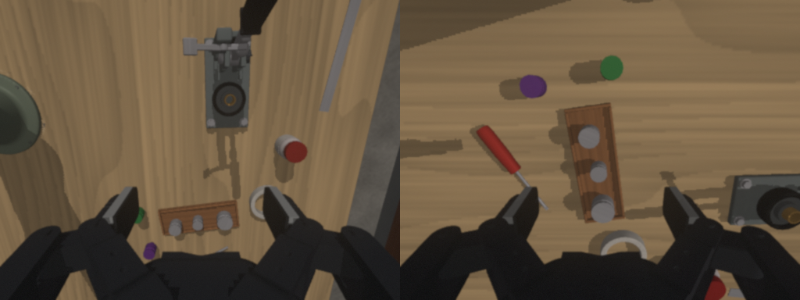

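The left half shows the press: bush at (228,99), catch pad at (189,46). The right half shows the tray: mid driver at (590,137), small at (598,173) and large at (602,210). Next I'll take a close look and then centre by squeezing along two crossed jaw directions.

```bash
python3 - <<'E'
from h import *
np.set_printoptions(precision=4,suppress=True)
p=[0.4535,-0.313,0.16];o,q=pick_yaw(p,np.pi/2)
movep(p,o)
def look():
    f=wrist(); best=None
    for x in tip_of("wrist","driver_mid_center"):
        w=at_z(f,x["centre"],0.029); print(np.round(x["centre"],1),round(x["score"],2),w)
        if best is None and np.hypot(w[0]-.4535,w[1]+.313)<.025: best=w
    for x in silhouettes("wrist","driver_mid_center")[:3]: print("sil",x["centre"],x["score"],x["mask"].sum())
    return f,best
f,b=look(); save(f,"close.png")
row=np.array([0.0724,0.0058]);a=np.arctan2(row[1],row[0])
print(b,a)
for y in(a+np.pi/4,a+3*np.pi/4,a-np.pi/4,a-3*np.pi/4):
    qq=ik([b[0],b[1],.022],down(y)); print(y,qq)
E
```

```text
[249.4 185.2] 0.85 [ 0.4544 -0.3203  0.029 ]
[154.3 109.2] 0.72 [ 0.3786 -0.4111  0.029 ]
[287.9  73.2] 0.67 [ 0.3467 -0.2837  0.029 ]
sil [152.4, 104.8] 0.71 1632
sil [247.9, 187.0] 0.61 1212
sil [288.5, 72.1] 0.58 1509
[ 0.4544 -0.3203  0.029 ] 0.07993977929985059
0.8653379426972989 [-0.7467  0.562  -0.4266  0.5823  0.     -0.0413]
2.4361342694921952 [-0.7467  0.562  -0.4266  0.5823  0.     -1.6121]
-0.7054583840975976 [-0.7467  0.562  -0.4266  0.5823  0.      1.5295]
-2.2762547108924944 [-0.7467  0.562  -0.4266  0.5823  0.      3.1003]
```

View pics/close.png

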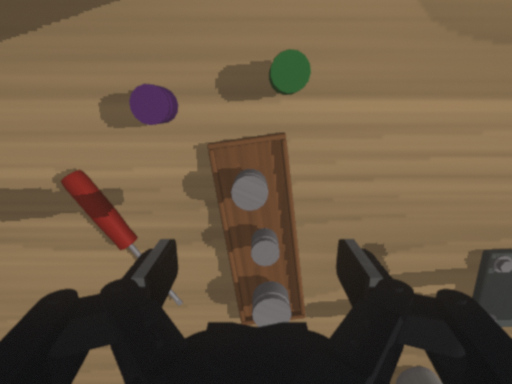

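The close view shows the mid driver's head at (250,190), clear of its neighbours. I'm going to grasp it.

```bash
python3 - <<'E'
from h import *
np.set_printoptions(precision=4,suppress=True)
x,y=0.4544,-0.3203; a=0.17
movep([x,y,.09],down(a+np.pi/4))
move_l([x,y,.015],0.08,until_force=8)
print(get_state()["position"],get_state()["contact_force"])
grab(20); print(get_state()["finger_gap"]); let_go()
move_l([x,y,.06],0.15)
movep([x,y,.06],down(a+3*np.pi/4))
f=wrist();print([(np.round(v["centre"],1),round(v["score"],2),at_z(f,v["centre"],.029)) for v in tip_of("wrist","driver_mid_center")[:2]])
move_l([x,y,.015],0.08,until_force=8)
grab(20); let_go(); 
f=wrist();print([(np.round(v["centre"],1),round(v["score"],2),at_z(f,v["centre"],.029)) for v in tip_of("wrist","driver_mid_center")[:2]])
s=get_state();print(s["position"])
grab(50); s=get_state();print("gap",s["finger_gap"],s["contact_force"],s["clock"])
move_l([x,y,.20],0.15); s=get_state();print("gap",s["finger_gap"],s["contact_force"],s["position"])
f=wrist();save(f,"held.png");print([(np.round(v["centre"],1),round(v["score"],2),at_z(f,v["centre"],.214)) for v in tip_of("wrist","driver_mid_center")[:2]])
E
```

```text
[ 0.4547 -0.3206  0.0154] [ 0.1375 -0.5867  0.9066]
0.41562732901256544
[(array([282.1,  31.7]), 0.76, array([ 0.3753, -0.4065,  0.029 ])), (array([252.9, 218.7]), 0.73, array([ 0.4546, -0.3237,  0.029 ]))]
[(array([255.6, 254.4]), 0.87, array([ 0.4543, -0.3212,  0.029 ])), (array([463.8, 192.6]), 0.79, array([ 0.3508, -0.2899,  0.029 ]))]
[ 0.4544 -0.3203  0.015 ]
gap 0.4108304214937634 [-0.4465 -0.4144  2.6271] 15.0833
gap 0.4098558840275825 [ 0.6205  0.2497 -3.3906] [ 0.4538 -0.3198  0.1989]
[(array([254.5, 253.6]), 0.95, array([ 0.4537, -0.322 ,  0.214 ])), (array([347.1, 147. ]), 0.95, array([ 0.3863, -0.3424,  0.214 ]))]
```

View pics/held.png

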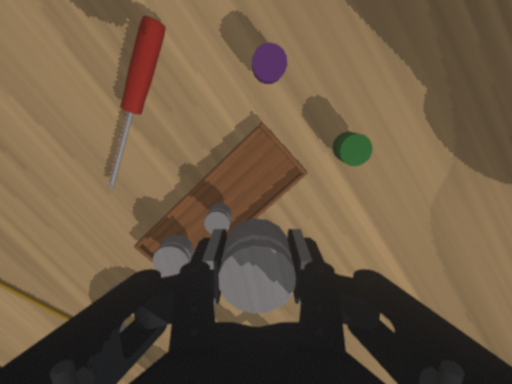

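The driver is held upright at (257,265), and the wrist camera agrees with the TCP to about 1 mm. I'll carry it over the bush and measure the mouth there.

```bash
python3 - <<'E'
from h import *
np.set_printoptions(precision=4,suppress=True)
o=down(np.pi)
move_l([.454,-.32,.25],.2)
movep([.59,-.10,.25],o); print(get_state()["q"])
def look(z=.067):
    f=wrist(); r=tip_of("wrist","bush_mouth"); 
    for v in r[:2]: print(np.round(v["centre"],1),round(v["score"],2),at_z(f,v["centre"],z))
    return f,(at_z(f,r[0]["centre"],z) if r else None)
f,b=look()
move_l([.5985,.0435,.25],.15,rot=o)
f,b=look()
p=b if b is not None and np.hypot(b[0]-.5985,b[1]-.0435)<.012 else np.array([.5985,.0435])
move_l([p[0],p[1],.17],.1,rot=o)
f,b=look();save(f,"bush.png"); save(grab_frame("side"),"side1.png")
s=get_state();print(s["position"],s["contact_force"],s["clock"])
c=f["img"][110:270,170:340]; cv2.imwrite("pics/bushc.png",cv2.cvtColor(cv2.resize(c,None,fx=4,fy=4,interpolation=cv2.INTER_CUBIC)[:600],cv2.COLOR_RGB2BGR))
E
```

```text
[-0.2925  0.4067 -0.027   1.1384 -0.0009 -1.8618]
[259.8 173.7] 0.63 [0.5944 0.0438 0.067 ]
[256.9 191.7] 0.86 [0.5947 0.044  0.067 ]
[103.4  60.1] 0.49 [ 0.7212 -0.0694  0.067 ]
[0.595  0.0438 0.1709] [ 0.2425 -0.6689 -4.0459] 20.3833
```

View pics/bushc.png

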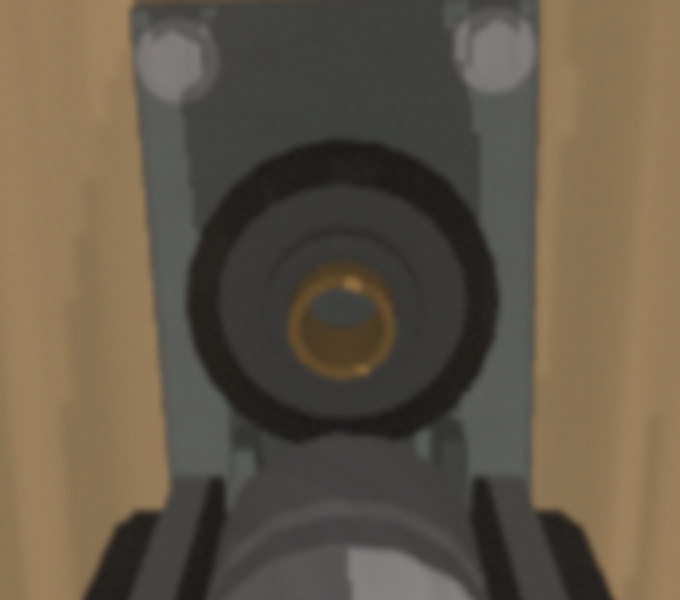

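```bash
python3 - <<'E'
from h import *
np.set_printoptions(precision=4,suppress=True)
f=wrist(); b=at_z(f,(255.5,192.1),.067); print("hand fit",b)
p0=np.array([b[0]*.5+.5947*.5-.0004, b[1]*.5+.044*.5+.0008]); print(p0)
move_l([p0[0],p0[1],.082],.1)
f0=np.array(get_state()["contact_force"])
offs=[(0,0)]+[(r*np.cos(t),r*np.sin(t)) for r,n in((.001,6),(.002,8)) for t in np.arange(n)*2*np.pi/n]
for dx,dy in offs:
    x,y=p0[0]+dx,p0[1]+dy
    move_l([x,y,.079],.05)
    hit=move_l([x,y,.0605],.02,until_force=7)
    s=get_state();print(np.round([dx*1e3,dy*1e3],1),hit,s["position"],np.array(s["contact_force"])-f0)
    if s["position"][2]<.0695: break
    if s["clock"]>42: break
print(s["clock"],s["finger_gap"])
E
```

```text
hand fit [0.5961 0.0444 0.067 ]
[0.595 0.045]
[0. 0.] True [0.5961 0.0444 0.064 ] [ 0.486  -1.4603  7.7855]
22.4583 0.4084131400690769
```

```bash
python3 - <<'E'
from h import *
np.set_printoptions(precision=4,suppress=True)
s=get_state();p=s["position"];print(p,s["contact_force"])
move_l([.5961,.0444,p[2]],.05)
s=get_state();print(s["position"],s["contact_force"])
print(move_l([.5961,.0444,.058],.02,until_force=10))
s=get_state();print(s["position"],s["contact_force"])
let_go(); s=get_state();print(s["position"],s["contact_force"],s["clock"])
move_l([.5961,.0444,.17],.12); move_l([.5961,-.0,.22],.12)
sleep(.1)
F={"wrist":wrist(),"side":grab_frame("side"),"top":grab_frame("top")}
for n in("driver_mid_center","catch_tab","catch_pivot","lever_grip","lever_pivot"):
  for c in F: print(n,c,[(np.round(v["centre"],1).tolist(),round(v["score"],2)) for v in tip_of(c,n)[:3]])
for c in F:
  r=tip_of(c,"driver_mid_center")
  for v in r[:3]: print(c,at_z(F[c],v["centre"],.076))
w=F["wrist"]["img"]; s=F["side"]["img"][110:230,200:330]
cv2.imwrite("pics/placed.png",cv2.cvtColor(np.hstack([w[:,100:412],cv2.resize(s,(416,384),interpolation=cv2.INTER_CUBIC)]),cv2.COLOR_RGB2BGR))
print(get_state()["clock"])
E
```

```text
[0.5961 0.0444 0.064 ] [ 0.4567 -0.8862  4.8165]
[0.5961 0.0444 0.064 ] [ 0.8723 -1.4586  0.4798]
True
[0.5962 0.0444 0.0639] [-0.5243  0.1106  5.0646]
[0.5962 0.0439 0.0634] [-0.3757  0.1975 -0.2916] 23.4667
driver_mid_center wrist [([255.6, 217.0], 0.77)]
driver_mid_center side [([202.6, 309.9], 0.79), ([266.2, 197.2], 0.6), ([195.4, 276.5], 0.56)]
driver_mid_center top [([366.5, 261.8], 0.63), ([328.3, 267.9], 0.59)]
catch_tab wrist []
catch_tab side [([238.1, 141.5], 0.55)]
catch_tab top []
catch_pivot wrist []
catch_pivot side [([255.8, 147.9], 0.72)]
catch_pivot top [([191.8, 197.0], 0.65), ([329.3, 218.9], 0.18), ([230.4, 197.2], 0.17)]
lever_grip wrist []
lever_grip side []
lever_grip top [([177.3, 190.0], 0.72)]
lever_pivot wrist [([257.8, 304.2], 0.89)]
lever_pivot side [([262.1, 176.7], 0.97), ([278.7, 271.4], 0.45)]
lever_pivot top []
wrist [0.5966 0.042  0.076 ]
side [ 0.3768 -0.4499  0.076 ]
side [0.5972 0.0294 0.076 ]
side [ 0.3535 -0.3349  0.076 ]
top [ 0.3747 -0.401   0.076 ]
top [ 0.3568 -0.278   0.076 ]
26.3667
```

View pics/placed.png

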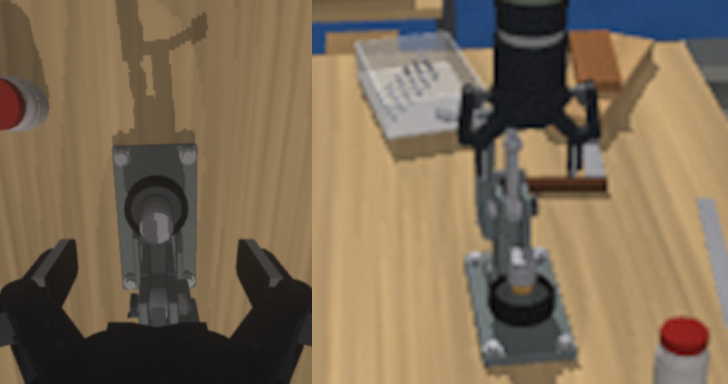

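The driver stands in the bush with its head on the ring: wrist (155,220), side (518,265). Next I'll tap it with closed fingers to confirm it is seated, then flip the catch with the tool leaning.

```bash
python3 - <<'E'
from h import *
np.set_printoptions(precision=4,suppress=True)
f=grab_frame("side")
for n,px in(("tab",(238.1,141.5)),("piv",(255.8,147.9))):
    o,d=ray(f,px); print(n,o+d*(.128-o[1])/d[1])
# tap
grab(20)
move_l([.5961,.0444,.13],.12)
f0=np.array(get_state()["contact_force"])
h=move_l([.5961,.0444,.09],.03,until_force=12); s=get_state()
print("tap",h,s["position"],np.array(s["contact_force"])-f0)
move_l([.5961,.0444,.16],.15); 
t=np.radians(25); X,Y=.5961,.128
def tilt(yaw): # tool z leaning to +x
    return (R.from_euler("y",-t)*R.from_rotvec(down(yaw))).as_rotvec()
print(R.from_rotvec(tilt(np.pi/2)).as_matrix()[:,2])
for yaw in(np.pi/2,-np.pi/2,0,np.pi):
  for a,z in((47,.285),(47,.03+.2),(40,.206),(32,.19)):
    q=ik([X-.0315-a/1000,Y,z],tilt(yaw)); print(round(yaw,2),a,q if q is None else np.round(q,2))
print(s["clock"])
E
```

```text
tab [0.5034 0.128  0.2599]
piv [0.5678 0.128  0.2308]
tap True [0.5959 0.0444 0.1004] [-2.1608 -0.0178  4.0981]
[ 0.4226  0.     -0.9063]
1.57 47 [ 0.14 -0.04 -0.59  0.59 -0.06  0.12]
1.57 47 [ 0.14  0.01 -0.69  0.43 -0.06  0.12]
1.57 40 [ 0.13  0.05 -0.72  0.37 -0.06  0.12]
1.57 32 [ 0.13  0.09 -0.73  0.32 -0.06  0.12]
-1.57 47 [ 0.14 -0.04 -0.59  0.59 -0.06 -3.02]
-1.57 47 [ 0.14  0.01 -0.69  0.43 -0.06 -3.02]
-1.57 40 [ 0.13  0.05 -0.72  0.37 -0.06 -3.02]
-1.57 32 [ 0.13  0.09 -0.73  0.32 -0.06 -3.02]
0 47 [ 0.14 -0.04 -0.59  0.59 -0.06  1.7 ]
0 47 [ 0.14  0.01 -0.69  0.43 -0.06  1.7 ]
0 40 [ 0.13  0.05 -0.72  0.37 -0.06  1.69]
0 32 [ 0.13  0.09 -0.73  0.32 -0.06  1.69]
3.14 47 [ 0.14 -0.04 -0.59  0.59 -0.06 -1.45]
3.14 47 [ 0.14  0.01 -0.69  0.43 -0.06 -1.45]
3.14 40 [ 0.13  0.05 -0.72  0.37 -0.06 -1.45]
3.14 32 [ 0.13  0.09 -0.73  0.32 -0.06 -1.45]
29.1083
```

```bash
python3 - <<'E'
from h import *
np.set_printoptions(precision=4,suppress=True)
t=np.radians(25); Y=.128; PX,PZ=.565,.227
o=(R.from_euler("y",-t)*R.from_rotvec(down(np.pi))).as_rotvec()
move_l([.5961,.0,.25],.25)
movep([.48,.06,.33],o)
move_l([PX-.049,Y,.285],.15)
f0=np.array(get_state()["contact_force"])
for a,z,v in((49,5,.08),(43,-20,.08),(33,-36,.06)):
    h=move_l([PX-a/1000,Y,PZ+z/1000],v,until_force=14)
    s=get_state();print(h,s["position"],np.array(s["contact_force"])-f0)
    if h: break
sleep(.1)
F={"side":grab_frame("side"),"wrist":wrist()}
move_l([s["position"][0]-.06,Y,s["position"][2]+.03],.15)
G=grab_frame("side")
cv2.imwrite("pics/catch.png",cv2.cvtColor(np.hstack([cv2.resize(F["side"]["img"][90:230,190:330],(400,400),interpolation=cv2.INTER_CUBIC),cv2.resize(G["img"][90:230,190:330],(400,400),interpolation=cv2.INTER_CUBIC)]),cv2.COLOR_RGB2BGR))
for n in("catch_tab","catch_pivot","lever_grip"): print(n,[(np.round(v["centre"],1).tolist(),round(v["score"],2)) for v in tip_of("side",n)[:3]])
print(get_state()["clock"])
E
```

```text
False [0.5163 0.1279 0.2326] [-0.2113  0.6145  0.9277]
False [0.5218 0.128  0.2069] [-0.4647  0.1611  1.0366]
True [0.5312 0.1283 0.1948] [-11.5374   0.6694  16.6357]
catch_tab [([239.6, 156.7], 0.45)]
catch_pivot [([254.2, 147.6], 0.64)]
lever_grip [([261.0, 123.3], 0.71), ([265.2, 199.7], 0.52)]
34.275
```

View pics/catch.png

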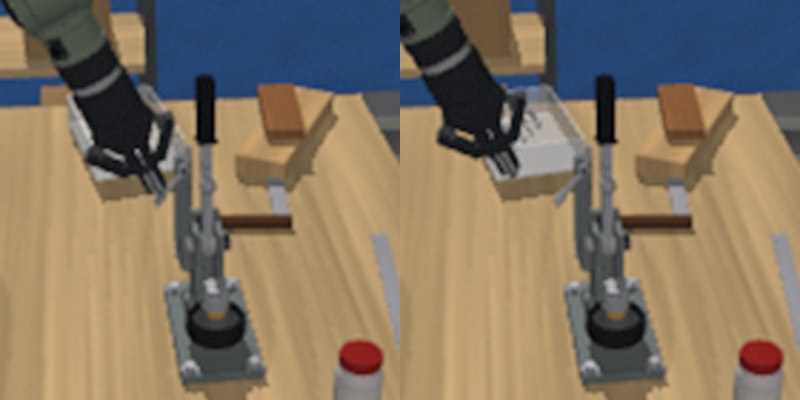

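The catch tail now points steeply down at (560,203), its arm stands upright, and the lever is still raised. Taking the lever grip.

```bash
python3 - <<'E'
from h import *
np.set_printoptions(precision=4,suppress=True)
o=down(np.pi); s=get_state()
move_l([.47,.128,.30],.25)
let_go()
movep([.54,.15,.43],o)
gx,gy=.5955,.1641
move_l([gx,gy,.42],.2)
f=wrist(); r=tip_of("wrist","lever_grip"); print([(np.round(v["centre"],1),round(v["score"],2),at_z(f,v["centre"],.311)) for v in r[:2]])
f0=np.array(get_state()["contact_force"])
h=move_l([gx,gy,.288],.12,until_force=8); s=get_state(); print(h,s["position"],np.array(s["contact_force"])-f0)
if not h:
    grab(60); s=get_state(); print("gap",s["finger_gap"],np.array(s["contact_force"])-f0,s["position"])
S=grab_frame("side")
cv2.imwrite("pics/grip.png",cv2.cvtColor(np.hstack([cv2.resize(S["img"][70:220,190:340],(400,400),interpolation=cv2.INTER_CUBIC),cv2.resize(f["img"][:,64:448],(400,400))]),cv2.COLOR_RGB2BGR))
print(s["clock"])
E
```

```text
[(array([260.5, 188.5]), 0.83, array([0.5907, 0.1625, 0.311 ]))]
False [0.5959 0.1642 0.289 ] [0.5119 0.5048 1.0354]
gap 0.2771586630315634 [-8.5625 -0.8541  5.5969] [0.5929 0.1641 0.2884]
38.775
```

View pics/grip.png

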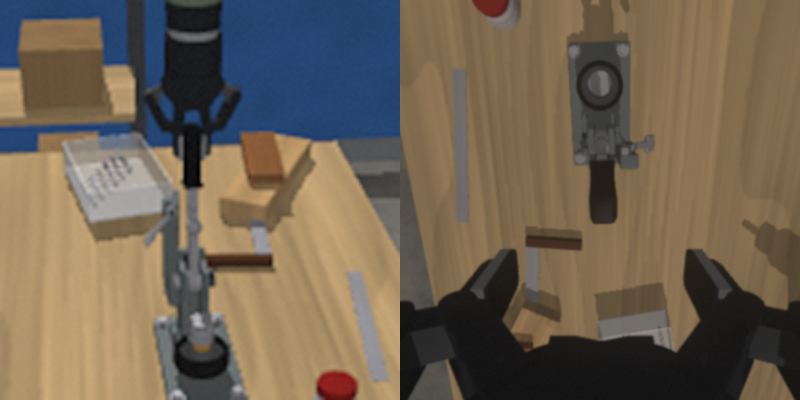

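The gripper holds the grip (left, (190,150)) and the driver is seated. The grip sits about 3 mm off my line, which means the press is yawed about 2°. I'll pull along the arc with that corrected.

```bash
cat >> h.py <<'E'
def arc(phi,dz=0):
    a=phi-np.radians(10); xp=.085-.2*np.sin(a)
    return [.5961-.034*xp,.0444+xp,.114+.2*np.cos(a)-.0226+dz]
E
python3 - <<'E'
from h import *
np.set_printoptions(precision=4,suppress=True)
grab(80)
for d in range(0,89,8):
    move_l(arc(np.radians(d)),.15)
    s=get_state(); F=np.array(s["contact_force"]); print(d,np.array(s["position"])-arc(np.radians(d)),F,round(s["finger_gap"],3))
    if np.linalg.norm(F)>55: print("stop");break
S=grab_frame("side");save(S,"arc.png");print(s["clock"],[(v["centre"],v["score"]) for v in tip_of("side","lever_grip")[:2]])
E
```

```text
0 [0.0008 0.     0.0001] [ 4.5712 -0.7248 -1.2278] 0.275
8 [0.0008 0.0002 0.0002] [ 3.7736  1.5884 -1.1959] 0.273
16 [0.0007 0.0004 0.0003] [ 4.8108  2.5229 -0.1905] 0.27
24 [0.0006 0.0002 0.0003] [5.1211 0.7503 0.8602] 0.273
32 [0.0005 0.0003 0.0004] [4.8185 1.8294 1.6545] 0.273
40 [ 0.0005 -0.0003 -0.    ] [4.2831 1.875  0.2159] 0.272
48 [ 0.0005 -0.0003 -0.0003] [4.7083 1.4682 0.7918] 0.271
56 [ 0.0004 -0.0002 -0.0004] [5.0661 2.5321 1.6921] 0.27
64 [ 0.0004 -0.0002 -0.0007] [5.1988 3.4935 1.0611] 0.275
72 [ 0.0003 -0.0001 -0.0008] [5.4217 3.1521 1.9077] 0.274
80 [ 0.0003 -0.0001 -0.0009] [4.8596 2.752  3.0641] 0.273
88 [ 0.0003  0.     -0.0009] [3.4056 3.6458 2.6117] 0.271
42.9583 [([272.6, 194.9], 0.6), ([266.2, 198.0], 0.35)]
```

```bash
python3 - <<'E'
from h import *
np.set_printoptions(precision=4,suppress=True)
grab(110)
for d,dz,fl in((94,0,40),(100,0,40),(100,-.012,30)):
    h=move_l(arc(np.radians(d),dz),.04,until_force=fl)
    s=get_state();print(d,dz,h,s["position"],np.array(s["position"])-arc(np.radians(100)),s["contact_force"],s["finger_gap"])
    if h: break
sleep(.5); s=get_state();print("held",s["position"],s["contact_force"],s["clock"])
S=grab_frame("side");W=wrist()
cv2.imwrite("pics/end.png",cv2.cvtColor(np.hstack([cv2.resize(S["img"][110:250,200:340],(400,400),interpolation=cv2.INTER_CUBIC),cv2.resize(W["img"][:,64:448],(400,400))]),cv2.COLOR_RGB2BGR))
E
```

```text
94 0 False [ 0.6003 -0.0691  0.1139] [0.0003 0.0015 0.0225] [ 0.6093  3.2786 13.9544] 0.2722613877740422
100 0 False [ 0.6004 -0.0703  0.0935] [0.0004 0.0003 0.0021] [-1.5027  3.448  18.6326] 0.264822298259431
100 -0.012 True [ 0.6004 -0.0701  0.0848] [ 0.0004  0.0005 -0.0066] [-5.4431 -1.1066 18.4025] 0.2690079224078931
held [ 0.6004 -0.0701  0.0853] [-4.6482 -1.5427 15.8757] 45.475
```

View pics/end.png

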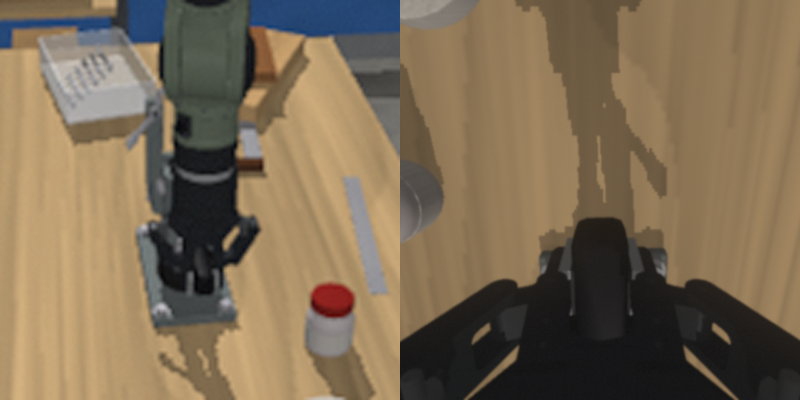

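The left shows the gripper low over the base at (195,260). The catch tail is still down at (140,130), and the jar, tape and square are untouched. The sharp force rise suggests the hard stop, but the push relaxed to 16 N afterwards, so I'll press in small steps to confirm the stop and hold harder.

```bash
python3 - <<'E'
from h import *
np.set_printoptions(precision=4,suppress=True)
p=get_state()["position"]
for k in(1,2,3,4,5):
    move_l([p[0],p[1],p[2]-.0015*k],.02); sleep(.15)
    s=get_state();print(k,p[2]-.0015*k,s["position"],s["contact_force"],s["wrist_torque"],round(s["finger_gap"],3))
    if s["contact_force"][2]>42: break
sleep(.5);s=get_state();print(s["position"],s["contact_force"],s["clock"],s["q"])
E
```

```text
1 0.08374499140019798 [ 0.6005 -0.0701  0.0853] [ 0.8487  3.7808 15.3451] [1.029  0.5207 0.9282] 0.265
2 0.08224499140019798 [ 0.6005 -0.0701  0.0848] [-1.0332  4.5104 22.1184] [1.2141 1.1659 0.9027] 0.264
3 0.08074499140019797 [ 0.6006 -0.0701  0.0844] [-4.0811  3.0535 29.0875] [1.4071 1.7307 0.9234] 0.268
4 0.07924499140019797 [ 0.6006 -0.0701  0.084 ] [-6.6059  3.9675 37.0367] [1.5942 2.3104 0.9318] 0.268
5 0.07774499140019797 [ 0.6006 -0.0701  0.0836] [-9.5632  3.9533 44.1722] [1.7562 2.9869 0.8696] 0.269
[ 0.6006 -0.0701  0.0836] [-9.8082  5.1044 43.9784] 48.1 [-0.2406  0.5494 -0.2476  0.7657  0.0047 -1.8154]
```

```bash
python3 - <<'E'
from h import *
np.set_printoptions(precision=4,suppress=True)
move_l([.6005,-.0701,.0798],.02); sleep(.4)
s=get_state();print(s["position"],s["contact_force"],s["finger_gap"],s["clock"])
F=grab_frame("side");print("catch",[(v["centre"],v["score"]) for v in tip_of("side","catch_tab")[:2]])
grab_frame("top")
for n in("tape","jar","square","screwdriver"): print(n,[(np.round(v["centre"],0).tolist(),round(v["score"],2)) for c in("side","top") for v in tip_of(c,n)[:1]])
if s["contact_force"][2]>20: print("signing"); sign_off()
E
```

```text
[ 0.6006 -0.0701  0.0841] [-5.6276  4.5242 33.8235] 0.26815235624987155 48.75
catch [([244.1, 156.3], 0.4)]
tape [([315.0, 263.0], 0.68)]
jar [([313.0, 227.0], 0.92), ([203.0, 195.0], 0.75)]
square [([280.0, 166.0], 0.65), ([142.0, 169.0], 0.62)]
screwdriver [([264.0, 328.0], 0.55), ([232.0, 197.0], 0.68)]
signing
the job is handed in; nothing more can be done
```

I placed the middle driver in the bush and let go, flipped the catch over, and pulled the lever down to its hard stop. I then handed the job in at about 49 s, still holding the lever down.

**What the last checks showed:**
- **Driver:** the tap with closed fingers met its top at 100.4 mm. That puts the bush about 12.4 mm proud, so the head was resting on it.
- **Catch:** it moved until the force rose sharply. Pictures then and later show the tail steeply down.
- **Lever:** pressing in small steps gave a stiff, linear rise to 44 N with no slip. I eased off to about 34 N up at the grip, well above the 18 N needed to drive the bush.
- **Bystanders:** the side camera puts the tape, jar and square within 3 pixels of where they started. The screwdriver was not detected in the first side picture, so I have no starting position for it from that camera. I saw no contact with it.

**What did not agree or could not be checked:**
- The tool ended about 9 mm lower than I had calculated for a level lever. I put this down to an offset in how the fingers hold the grip, since nothing slipped under load.
- I did not see the bush flush: the arm hid the driver and bush from the fixed cameras. I judge it flush from the hard stop only.
- The last top-camera detections of the jar and screwdriver landed on the press or arm. I took them as false because the arm blocked that view. The tape and catch were not found there either.
- The hold briefly reached 44 N through the fingers before I eased it. The 40 N limit is for the arm and gripper body, which I saw touching nothing.

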